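Guard the blades, then take off the cutter's retaining knob

ROBOT

A 6-joint arm with a two-finger parallel gripper is mounted at the origin on a cart in front of the work surface, level with it; the furniture and walls round the work are solid. World frame = base frame: x ahead of the robot, y to its left, z up, the work surface at z = 0. Lengths are in m, angles in rad, forces in N, time in s.
With the tool pointing down it reaches from about 0.3 to 0.75 m from the base axis. Payload 8.5 kg.
Tool frame: the origin (TCP) lies between the finger pads, 19 mm behind the fingertips; this is the grasp point; z points along the fingers, y is the line along which they close (so a half turn about z gives the same grasp; the last joint's range is limited). The gripper opens to 85 mm and grips with 20 to 120 N. Pads are 22 mm wide; open, the fingers measure 114 mm over their backs; the gripper's body (76 mm by 85 mm) begins 54 mm behind the grasp point. The pads swing forward as they close: fully open they stand 13 mm farther back than shut.
Start: joints at [-1.525, 0.381, 1.297, -0, 1.464, -0.215], TCP at [0.142, -0.531, 0.25] pointing down, gripper open.
Joint ranges: [-3.11, 3.11], [-0.89, 2.33], [0.22, 2.48], [-1.42, 4.56], [0.17, 2.85], [-2.88, 2.88]. Speed limits (rad/s): [2.39, 2.39, 3.14, 3.14, 3.14, 3.14].

INTERFACE

Orientations are given as a unit quaternion [w, x, y, z].
In Python, from bench import get_state, snapshot, job_done gives the robot as it stands. The module is installed in compiled form; this text tells all that it offers.
- The arm moves only by the tool arm_command, never from a script. Its argument "moves" is a list of rows, each a list of 7 numbers: the shift along the tool's x, y, z as a fraction of full scale, then the turn, a rotation vector about the tool's x, y, z as a fraction of full scale, then the opening, from -1 (shut) to 1 (fully open). In form: [[x, y, z, wx, wy, wz, jaw], ...]. A call has 1 to 10 rows; each row shifts and turns the commanded pose from where the row before left it, along the tool's axes as they then stand; what a row does not reach is not made up. Full scale, the value 1, is 0.5 m for a shift and 120 degrees for a turn. A row lasts 1/8 s, in which the tool goes at most 62.5 mm and 10.7 degrees, less where a joint would pass 70% of its speed; a pose out of reach is approached as far as the arm can. A call with a number of a shift or a turn outside -1 to 1 is refused whole. A call with a gripper value outside its range is refused whole. The fingers move at their own pace and stop on an object; the grip force is fixed at half the most. Time passes only in rows, so rows that do not move let the fingers close. It gives the time, the measured TCP pose, the force, the opening and the grip force at its end, in the units of the state.
- get_state(): the state, without advancing time (a new reading comes with each control period).
- snapshot(name): name is "side" or "top" or "wrist"; returns a dict with "color" (420x560x3 uint8, blue, green, red), "depth" (420x560 float32, m along the optical axis (not along the pixel's ray), 0 where there is no reading), "fx", "fy", "cx", "cy" (pixels), "pose" (4x4, takes a point from camera to world coordinates). Camera axes: x right, y up, looking along -z (the intrinsics and any distortion apply to the point x, -y, -z); pixel columns grow to the right and rows downward; lengths in m; the calibration is good to about 2 mm. A picture is of the moment at which its call begins.
- job_done(): hands the job in; it is judged then, once.
The state is a dict: "time_s": time; "joint_pos": joint angles; "joint_velocities": joint speeds; "effort": joint torques, N m; "tool_pos": TCP position; "tool_rot": TCP orientation; "ft_force": force on the tool from outside, world axes, zero at the start; "ft_torque": the same for the moment, N m; "opening": finger opening in m; "finger_force": force on a finger pad.
Only numpy, scipy, OpenCV 4.12 (cv2) and the standard library are available. Lean on these libraries where they do the work, as an engineer would, in place of code of your own. Each camera call takes 0.05 s, during which the arm holds its last target. There are 200 camera calls.

TASK

The table cutter is unplugged and its blades are to come off for washing. First lower the clear blade guard gently over the spindle so that it stands fully home on the motor base around the blades, and let go of it; then find out which way the knob on top of the spindle loosens (its thread may be left- or right-handed), unscrew it and lift it off. Finish still holding the knob in the gripper, at least 6 cm above where it sat, with the guard left home; keep the fingers off the blades and do not shift the other things on the worktop.

Things in the scene. Friction and masses are not known exactly. Their poses are not given: they have to be found in the camera images.
- cutter: white round motor base of a table cutter, 150 mm across the foot, fixed; origin at the centre of its underside, z up along the spindle, which does not turn; control dial on its -x side. Upwards from the origin: deck 112 mm across at z 80 mm; boss 51 mm across, 6 mm high; blades; flange 48 mm across, top at z 141; then the knob. Three 6 mm high lugs stand on the deck 50 mm from the axis
- seat (a point): point on the spindle's axis at the deck's height (80 mm above the worktop): where the centre of the guard's underside belongs
- flange (a point): point on the spindle's axis on top of the flange (141 mm above the worktop): where the centre of the knob's underside is while screwed on. The coarse single-lug thread above it, under the knob, has unknown hand: seen from above the knob loosens either counter-clockwise or clockwise
- blades: the two steel double blades on the spindle, 90 to 115 mm above the worktop, reaching 23 mm from the axis; fixed; origin as the cutter's
- guard: loose clear upright sleeve with grey rims, open at both ends: 64 mm across, bore 56 mm, 56 mm high, 70 g; origin at the centre of its underside, z up. Passes over knob and boss with about 2 mm to spare all round. Seated, its rim is 5 mm below the knob, whose top then stands 33 mm above the rim: grip the outside high, TCP about 10 mm below the rim, so that the knob does not meet the palm
- knob: loose steel ribbed knob on the spindle's top, 48 mm across, 28 mm high, 200 g; origin at the centre of its underside, z up. Grip across the outside, tips above the guard's rim. Turned the wrong way it is blocked within 10 degrees (a 20 N grip slips); the right way it turns easily at its height; it lifts off freely once turned 130 to 230 degrees (half a turn is best), before that at most 3 mm
- bowl_blue_outer: porcelain bowl with a red and blue pattern, 128 mm across, 62 mm high, bystander; origin at the centre of its underside
- bowl_bird: white porcelain bowl with a thin dark rim, 128 mm across, 64 mm high, bystander; origin at the centre of its underside
- spoon_1: steel spoon, 165 mm long, lying at the front of the worktop, bystander; origin near its middle
- mug_1: mug with a handle, 78 mm across, 102 mm high, bystander; origin at the centre of its underside
Not all that is in view belongs to the job. Leave any green or yellow look-alike of the guard alone.

How it is judged:
On the way, in this order (a step that is already met when the one before it is completed fails the run):
1. the guard stands home on the motor base around the blades, let go, with the knob still on (horizontal distance between guard and seat below 0.004 m and z of guard in the frame of seat between -0.004 and 0.004 m and angle between guard's own z axis and vertical below 0.06 rad and contact force between the fingers and guard below 0.2 N and z of knob in the frame of flange below 0.006 m), for 0.3 s.
2. the knob is unscrewed and comes up off the spindle, the guard still home (horizontal distance between guard and seat below 0.004 m and z of guard in the frame of seat between -0.004 and 0.004 m and angle between guard's own z axis and vertical below 0.06 rad and z of knob in the frame of flange above 0.02 m), for 0.05 s.
At the end, for the whole second after the job is handed in: the guard stands home on the motor base (within 4 mm of the spindle's axis and of the deck's height, upright to 0.06 rad, at rest) and the gripper holds the knob still, its underside at least 55 mm above the flange, touching neither cutter nor guard (horizontal distance between guard and seat below 0.004 m and z of guard in the frame of seat between -0.004 and 0.004 m and angle between guard's own z axis and vertical below 0.06 rad and z of knob in the frame of flange above 0.055 m and contact force between the fingers and knob above 2 N and contact force between knob and cutter below 0.1 N and contact force between knob and guard below 0.1 N and linear speed of each of knob, guard below 0.03 m/s); the arm keeps its last pose, push and grip.
It fails at once if the fingers touch the blades (contact force between the fingers and blades above 1 N).
It fails at once if the guard is dropped over the spindle from more than about 25 mm (horizontal distance between guard and seat below 0.01 m and z of guard in the frame of seat below 0.12 m and linear speed of guard above 0.7 m/s).
It fails at once if a bystander (either bowl, the spoon or the mug) is shifted by more than 3 cm (distance of any of bowl_blue_outer, bowl_bird, spoon_1, mug_1 from where it was at the start of the episode above 0.03 m).
It also fails if it takes over 69 s, if anything falls off the work surface, if the arm or the gripper's body presses on something with over 40 N, if the wrist force passes 120 N, or if a joint passes its speed limit or range.

## Working session

There is one attempt and no reset: what is moved stays moved. The work goes in short steps, Python scripts to look and compute and a tool call to move; the robot and the scene stay as the last step left them, time stands still between calls to the robot, and variables do not carry over. Pictures are saved under pics/ and viewed, at most 10 in all, crops included, and the job is handed in when it is done.

Besides the shell and the picture viewer there is one more tool, called after "Request:" by a JSON object that holds its "op" and its "data". arm_command: Moves the arm, as the interface text tells. Shift numbers are shares of 0.5 m and turn numbers shares of 120 degrees, none past 1 either way. Its arguments: {"type":"object","properties":{"moves":{"type":"array","items":{"type":"array","items":{"type":"number","minimum":-1,"maximum":1}}}},"required":["moves"]}

```bash
mkdir -p pics; cat > h.py <<'E'
import numpy as np, cv2
from bench import get_state, snapshot, job_done
def ray(s,u,v):
    # pixel -> world ray
    d=np.array([(u-s["cx"])/s["fx"],-(v-s["cy"])/s["fy"],-1.0]); P=np.array(s["pose"])
    return P[:3,3],P[:3,:3]@d
def onplane(s,u,v,z):
    o,d=ray(s,u,v); return o+d*(z-o[2])/d[2]
def cloud(s):
    v,u=np.mgrid[:420,:560]; D=s["depth"]
    c=np.stack([(u-s["cx"])/s["fx"]*D,-(v-s["cy"])/s["fy"]*D,-D],-1); P=np.array(s["pose"])
    return c@P[:3,:3].T+P[:3,3]
E
python3 - <<'E'
from h import *
import pickle
S={n:snapshot(n) for n in("top","side")}
pickle.dump(S,open("s0.pkl","wb"))
for n,s in S.items():
    cv2.imwrite(f"pics/{n}0.png",s["color"]); print(n,s["fx"],s["cx"],s["cy"],np.round(s["pose"],3).tolist(), [k for k in s])
st=get_state();print(st)
E
```

```text
top 509.72313165366455 276.9472298383626 202.48610096756823 [[-0.017, 0.997, -0.069, 0.439], [-1.0, -0.018, -0.01, -0.077], [-0.011, 0.069, 0.998, 1.573], [0.0, 0.0, 0.0, 1.0]] ['color', 'depth', 'fx', 'fy', 'cx', 'cy', 'pose']
side 395.258710664603 283.34217899924863 207.51492121982417 [[0.987, -0.148, 0.07, 0.635], [0.163, 0.875, -0.457, -0.72], [0.007, 0.462, 0.887, 1.317], [0.0, 0.0, 0.0, 1.0]] ['color', 'depth', 'fx', 'fy', 'cx', 'cy', 'pose']
{'time_s': 0.1, 'joint_pos': array([-1.52531920e+00,  3.81150513e-01,  1.29817055e+00, -4.84333230e-06,
        1.46360937e+00, -2.15341693e-01]), 'joint_velocities': array([ 0.00138247,  0.00035095, -0.00100665, -0.00080448,  0.00059635,
        0.0008012 ]), 'effort': array([ 3.97610158e-03, -4.49216545e+01, -2.31655455e+01, -1.65708207e-04,
        3.64593994e-03,  1.12949232e-05]), 'tool_pos': array([ 0.14179271, -0.53115883,  0.24946661]), 'tool_rot': array([-6.66682369e-04,  9.91508481e-01,  1.30040319e-01,  5.43430935e-05]), 'ft_force': array([-0.01305199, -0.5614869 , -0.22447836]), 'ft_torque': array([ 0.02530597, -0.00035532,  0.01010455]), 'finger_force': 0.0, 'opening': 0.08526800796571421}
```

View pics/top0.png

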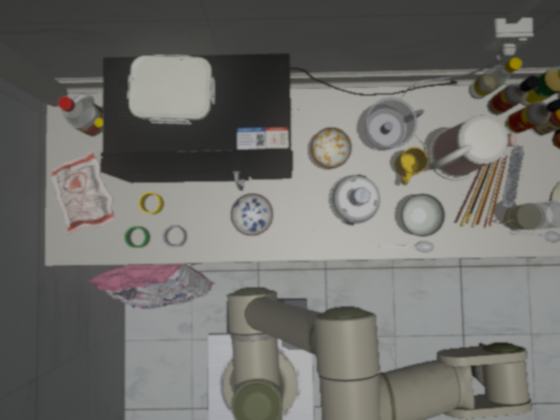

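View pics/side0.png

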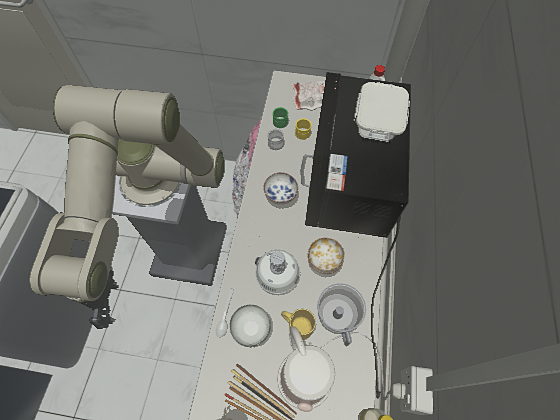

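The top view shows the cutter at about (357,198), the grey-rimmed guard at (175,236), the green look-alike at (137,237), the yellow one at (151,203), the blue bowl at (252,214) and the white bowl at (422,214). The side view shows the cutter at (277,270) and the guard at (276,140).

```bash
python3 - <<'E'
from h import *
import pickle
S=pickle.load(open("s0.pkl","rb"))
t,s=S["top"],S["side"]
a=cv2.resize(t["color"][215:260,150:200],None,fx=8,fy=8,interpolation=0)
b=cv2.resize(t["color"][170:230,325:390],None,fx=6,fy=6,interpolation=0)
c=cv2.resize(s["color"][120:160,255:300],None,fx=8,fy=8,interpolation=0)
d=cv2.resize(s["color"][240:300,250:305],None,fx=6,fy=6,interpolation=0)
o=np.zeros((720,800,3),np.uint8)
for im,(y,x) in zip((a,b,c,d),((0,0),(0,405),(365,0),(365,405))):
    im=im[:355,:395]; o[y:y+im.shape[0],x:x+im.shape[1]]=im
cv2.imwrite("pics/crop.png",o[:, :][:720]*1 if 0 else cv2.resize(o,(666,600)))
for n,q in S.items():
    C=cloud(q)
    # guess centres
    u,v,z=((175,236,.056),(357,198,.1))[0]
    if n=="side": u,v=276,137
    print(n,"guard",onplane(q,u,v,.056))
    m=(C[...,2]>.160)&(C[...,2]<.175)
    m[:, :320]&= (n=="side"); 
    u0=(325,390,170,230) if n=="top" else (250,305,240,300)
    M=np.zeros_like(m);M[u0[2]:u0[3],u0[0]:u0[1]]=1
    p=C[m&M]; print("knob",len(p),p.mean(0),p.min(0),p.max(0))
    u0=(155,197,220,256) if n=="top" else (262,292,125,155)
    M=np.zeros_like(m);M[u0[2]:u0[3],u0[0]:u0[1]]=1
    p=C[M&(C[...,2]>.048)&(C[...,2]<.07)]; print("rim",len(p),p.mean(0),p.min(0),p.max(0))
    p=C[M&(C[...,2]>.008)]; print("grd",len(p),p.min(0),p.max(0))
E
```

```text
top guard [0.44902797 0.2430671  0.056     ]
knob 217 [ 0.55164593 -0.2964368   0.16747572] [ 0.53016053 -0.31892276  0.16033509] [ 0.57486005 -0.27393583  0.17482616]
rim 104 [0.44880617 0.25213297 0.05535115] [0.41930843 0.21844768 0.04810425] [0.47900248 0.28323629 0.06236353]
grd 236 [ 0.39526769 -0.07715928  0.00822114] [0.4840768  0.31147269 1.57309297]
side guard [0.45594625 0.23563265 0.056     ]
knob 163 [ 0.55443865 -0.30237145  0.1651941 ] [ 0.5307893  -0.32463271  0.16007248] [ 0.57637207 -0.27951344  0.1716418 ]
rim 67 [0.45055279 0.24770408 0.05318993] [0.42193066 0.21483472 0.04808115] [0.48340063 0.28023412 0.0608548 ]
grd 256 [ 0.42193066 -0.71961239  0.00825018] [0.63525193 0.33850311 1.31675921]
```

View pics/crop.png

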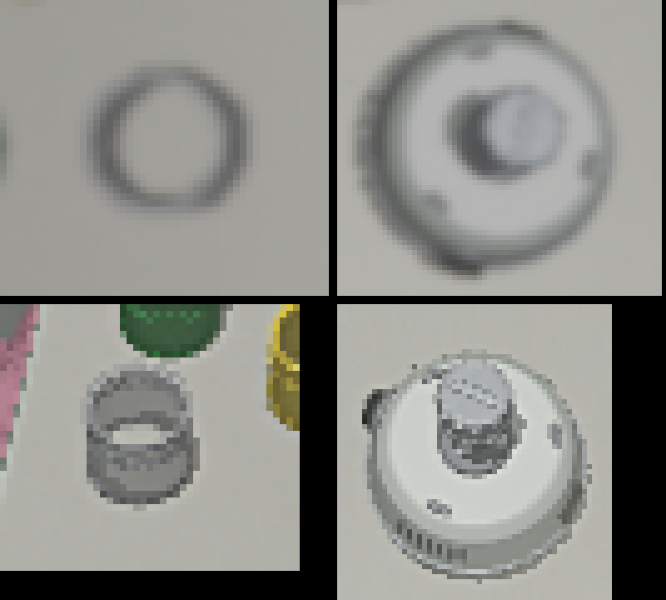

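The crop shows the guard rim centred in the top view at about (175,236), the knob on the white base, and three lugs. I estimate the guard at (0.449, 0.249) and the knob at (0.553, -0.299), with about 5 mm uncertainty, so I'll refine both with the wrist camera.

Request:
{"op": "arm_command", "data": {"moves": [[0, 0, 0, 0, 0, 0.062, 1], [0, 0, 0, 0, 0, 0.062, 1], [0.08, -0.08, 0, 0, 0, 0, 1], [0.08, -0.08, 0, 0, 0, 0, 1], [0.08, -0.08, 0, 0, 0, 0, 1], [0.08, -0.08, 0, 0, 0, 0, 1], [0.08, -0.08, 0, 0, 0, 0, 1], [0.08, -0.08, 0, 0, 0, 0, 1], [0.08, -0.08, 0, 0, 0, 0, 1], [0.05, -0.08, 0, 0, 0, 0, 1]]}}

```text
time_s: 1.35
tool_pos: [0.4477, -0.2094, 0.2496]
tool_rot: [-0.0, 1.0, 0.001, -0.0]
ft_force: [0.3, 0.0, 0.3]
opening: 0.0855
finger_force: 0.0
```

Request:
{"op": "arm_command", "data": {"moves": [[0, -0.1, 0, 0, 0, 0, 1], [0, -0.1, 0, 0, 0, 0, 1], [0, -0.1, 0, 0, 0, 0, 1], [0, -0.1, 0, 0, 0, 0, 1], [0, -0.1, 0, 0, 0, 0, 1], [0, -0.1, 0, 0, 0, 0, 1], [0, -0.1, 0, 0, 0, 0, 1], [0, -0.1, 0, 0, 0, 0, 1], [0, -0.05, 0, 0, 0, 0, 1], [0, 0, 0, 0, 0, 0, 1]]}}

```text
time_s: 2.6
tool_pos: [0.4456, 0.2151, 0.2496]
tool_rot: [0.0, 1.0, 0.002, -0.0]
ft_force: [-0.0, -0.3, -0.5]
opening: 0.0853
finger_force: 0.0
```

```bash
python3 - <<'E'
from h import *
import pickle
s=snapshot("wrist"); pickle.dump(s,open("w1.pkl","wb")); cv2.imwrite("pics/w1.png",s["color"])
st=get_state(); print(st["tool_pos"],st["tool_rot"],st["joint_pos"],st["ft_force"]); print(np.round(s["pose"],3).tolist(),s["fx"])
C=cloud(s); m=(C[...,2]>.045)&(C[...,2]<.07)&(np.hypot(C[...,0]-.449,C[...,1]-.249)<.05)
p=C[m]; print(len(p),p.mean(0),p.min(0),p.max(0))
E
```

```text
[0.44574496 0.21407605 0.249677  ] [ 2.12407804e-04  9.99999127e-01  1.24551208e-03 -3.85688044e-04] [ 2.07948891e-01  2.83935296e-01  1.44578410e+00 -2.60710152e-04
  1.41271541e+00  1.77629534e+00] [ 0.04447898 -0.20753848 -0.07115192]
[[0.002, 0.954, 0.3, 0.523], [-1.0, 0.002, 0.001, 0.216], [0.0, -0.3, 0.954, 0.375], [0.0, 0.0, 0.0, 1.0]] 334.9386885938411
1219 [0.4493292  0.25177332 0.05547939] [0.41880513 0.21917788 0.0450476 ] [0.48267369 0.28314345 0.05940949]
```

View pics/w1.png

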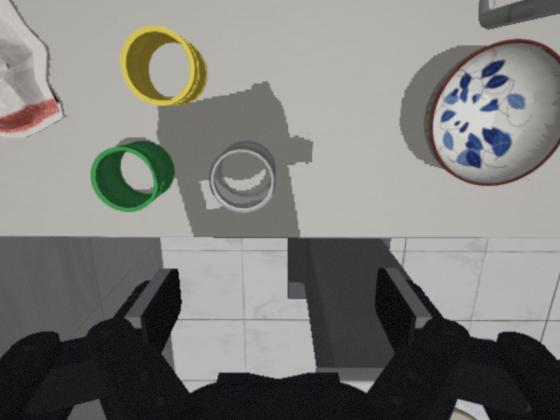

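The wrist view shows the guard rim at about (242,178) near the front edge of the worktop, with the look-alikes to its left. Next I'll fit a circle to the rim.

```bash
cat >> h.py <<'E'
def rimfit(s,c,z,r,zlo,zhi,R):
    """circle of known radius r fitted to hull of pixels whose depth puts them in the rim band, on plane z"""
    from scipy.optimize import least_squares
    C=cloud(s); m=((C[...,2]>zlo)&(C[...,2]<zhi)&(np.hypot(C[...,0]-c[0],C[...,1]-c[1])<R)).astype(np.uint8)
    n,l,st,_=cv2.connectedComponentsWithStats(m); m=(l==1+st[1:,4].argmax()).astype(np.uint8)
    h=cv2.convexHull(np.argwhere(m)[:,::-1].astype(np.int32))[:,0]
    p=np.array([onplane(s,u,v,z)[:2] for u,v in h])
    f=least_squares(lambda q:np.hypot(p[:,0]-q[0],p[:,1]-q[1])-q[2],[*c,r],loss="soft_l1",f_scale=.001)
    return f.x,len(p),np.sqrt(np.mean(f.fun**2))
E
python3 - <<'E'
from h import *
import pickle
w=pickle.load(open("w1.pkl","rb"));S=pickle.load(open("s0.pkl","rb"))
print(rimfit(w,(.45,.25),.056,.032,.051,.065,.042))
for n in S:
    print(n,rimfit(S[n],(.45,.25),.056,.032,.050,.065,.042), rimfit(S[n],(.552,-.299),.169,.024,.160,.178,.032))
E
```

```text
(array([0.45040912, 0.250799  , 0.03248014]), 32, np.float64(0.00010457509092878072))
top (array([0.44896202, 0.25099508, 0.03189443]), 15, np.float64(0.00031457958496707255)) (array([ 0.55182344, -0.2959371 ,  0.02320313]), 13, np.float64(0.0004880865219639203))
side (array([0.45349009, 0.24480192, 0.03338846]), 11, np.float64(0.0017153249155049284)) (array([ 0.55419873, -0.30386476,  0.02265841]), 15, np.float64(0.0005350825252620229))
```

Request:
{"op": "arm_command", "data": {"moves": [[0.009, -0.073, 0, 0, 0, 0, 1], [0, 0, 0.1, 0, 0, 0, 1], [0, 0, 0.1, 0, 0, 0, 1], [0, 0, 0.1, 0, 0, 0, 1], [0, 0, 0.07, 0, 0, 0, 1], [0, 0, 0.037, 0, 0, 0, 1], [0, 0, 0, 0, 0, 0, 1], [0, 0, 0, 0, 0, 0, -1], [0, 0, 0, 0, 0, 0, -1], [0, 0, 0, 0, 0, 0, -1]]}}

```text
time_s: 3.9
tool_pos: [0.4512, 0.2502, 0.0483]
tool_rot: [-0.0, 1.0, 0.0, 0.001]
ft_force: [-0.1, -3.3, 6.7]
opening: 0.0624
finger_force: 64.5
```

Request:
{"op": "arm_command", "data": {"moves": [[0, 0, 0, 0, 0, 0, -1], [0, 0, 0, 0, 0, 0, -1], [0, 0, 0, 0, 0, 0, -1]]}}

```text
time_s: 4.28
tool_pos: [0.4512, 0.2502, 0.0483]
tool_rot: [-0.0, 1.0, 0.0, 0.001]
ft_force: [-1.2, -2.2, 8.1]
opening: 0.0628
finger_force: 64.5
```

Request:
{"op": "arm_command", "data": {"moves": [[0, 0, -0.04, 0, 0, 0, -1], [0, 0, -0.06, 0, 0, 0, -1], [0, 0, -0.1, 0, 0, 0, -1], [0, 0, -0.1, 0, 0, 0, -1], [0, 0, -0.1, 0, 0, 0, -1], [0, 0.1, -0.1, 0, 0, 0, -1], [0, 0.1, 0, 0, 0, 0, -1], [0, 0.1, 0, 0, 0, 0, -1], [0, 0.1, 0, 0, 0, 0, -1], [0, 0.1, 0, 0, 0, 0, -1]]}}

```text
time_s: 5.52
tool_pos: [0.4501, 0.0047, 0.2917]
tool_rot: [0.0, 1.0, 0.001, 0.001]
ft_force: [0.1, 0.3, -1.3]
opening: 0.0628
finger_force: 65.9
```

Request:
{"op": "arm_command", "data": {"moves": [[0, 0.1, 0, 0, 0, 0, -1], [0, 0.1, 0, 0, 0, 0, -1], [0, 0.1, 0, 0, 0, 0, -1], [0, 0.1, 0, 0, 0, 0, -1], [0, 0.1, 0, 0, 0, 0, -1], [0, 0.1, 0, 0, 0, 0, -1], [0, 0, 0, 0, 0, 0, -1], [0, 0, 0, 0, 0, 0, -1], [0, 0, 0, 0, 0, 0, -1]]}}

```text
time_s: 6.65
tool_pos: [0.4511, -0.2927, 0.2913]
tool_rot: [0.0, 1.0, 0.001, 0.0]
ft_force: [0.8, 0.4, -1.5]
opening: 0.0626
finger_force: 66.0
```

```bash
python3 - <<'E'
from h import *
import pickle
s=snapshot("wrist"); pickle.dump(s,open("w2.pkl","wb")); cv2.imwrite("pics/w2.png",s["color"])
st=get_state(); T=st["tool_pos"]; print(T,st["tool_rot"],st["joint_pos"],st["opening"],st["ft_force"])
print("knob",rimfit(s,(.553,-.299),.169,.024,.162,.178,.032))
z=T[2]+.0077
print("rim",rimfit(s,T[:2],z,.032,z-.005,z+.006,.036))
E
```

```text
[ 0.4511316  -0.29269652  0.29125997] [2.16091118e-04 9.99999217e-01 1.20508364e-03 2.60638905e-04] [-7.95841053e-01  3.32347947e-01  1.25201452e+00  7.08558548e-05
  1.55655677e+00  7.72544121e-01] 0.06257260275571457 [ 0.57841304  0.02947044 -1.29333192]
knob (array([ 0.55244644, -0.2977526 ,  0.0233661 ]), 27, np.float64(0.00010039196527574514))
rim (array([ 0.45052411, -0.29153561,  0.03382171]), 41, np.float64(0.0011273031739979789))
```

View pics/w2.png

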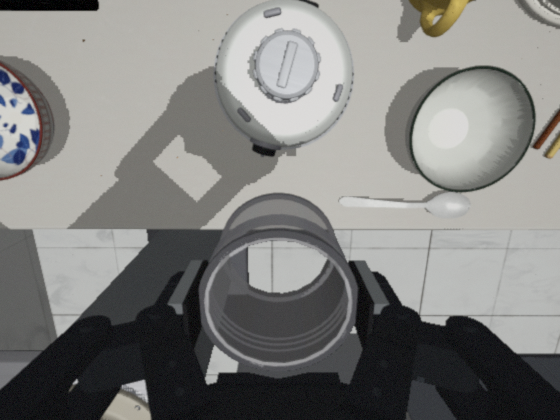

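The wrist view shows the guard held level between the fingers, with its rim at about (280,300). The knob is at (288,65) with the base's lugs clearly visible, the white bowl is at the right and the spoon at (400,203). Now I'll move over the spindle and look down through the bore.

Request:
{"op": "arm_command", "data": {"moves": [[0.1, 0.006, 0, 0, 0, 0, -1], [0.104, 0.005, 0, 0, 0, 0, -1], [0, 0, 0.06, 0, 0, 0, -1], [0, 0, 0.05, 0, 0, 0, -1], [0, 0, 0, 0, 0, 0, -1], [0, 0, 0, 0, 0, 0, -1], [0, 0, 0, 0, 0, 0, -1]]}}

```text
time_s: 7.58
tool_pos: [0.5533, -0.2992, 0.2372]
tool_rot: [0.001, 1.0, 0.001, 0.001]
ft_force: [0.6, -1.8, -1.4]
opening: 0.0629
finger_force: 66.0
```

```bash
python3 - <<'E'
from h import *
import pickle
S={n:snapshot(n) for n in("wrist","side","top")}; pickle.dump(S,open("s3.pkl","wb"))
s=S["wrist"]
st=get_state(); T=st["tool_pos"]; print(T,st["tool_rot"],st["joint_pos"],st["opening"],st["ft_force"])
z=T[2]+.0077
print("knob",rimfit(s,T[:2],.169,.024,.160,.178,.032))
print("rim",rimfit(s,T[:2],z,.032,z-.005,z+.006,.036))
a=s["color"]; b=cv2.resize(S["side"]["color"][220:310,230:320],(400,400),interpolation=0)
o=np.zeros((420,800,3),np.uint8); o[:,:400]=a[:,80:480]; o[:400,400:]=b
cv2.imwrite("pics/w3.png",o)
E
```

```text
[ 0.55313443 -0.29918731  0.23644106] [3.66370988e-04 9.99999684e-01 5.36632679e-04 4.58481978e-04] [-6.83779311e-01  5.30067487e-01  1.08450893e+00  1.18981427e-05
  1.52584253e+00  8.85943223e-01] 0.06239292020414367 [ 0.28191029 -1.13463098 -1.28959057]
knob (array([ 0.54575453, -0.29692558,  0.01544268]), 17, np.float64(0.003627028569159757))
rim (array([ 0.5525595 , -0.29925672,  0.0342119 ]), 35, np.float64(0.001178358190066162))
```

View pics/w3.png

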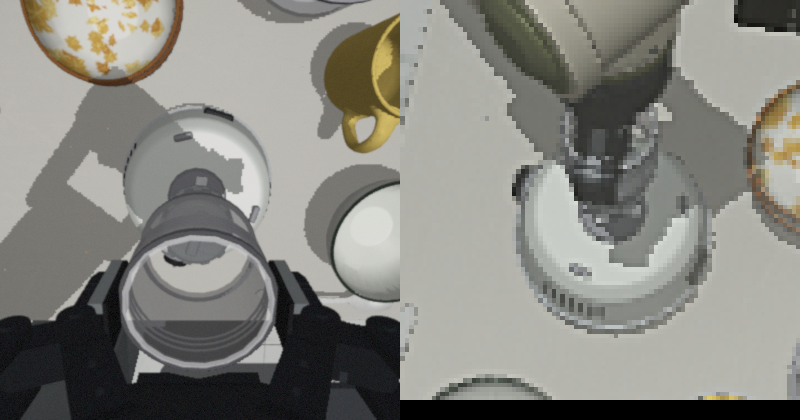

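The bore sits above the knob in both views (left panel rim at about (197,300), right panel guard over the spindle). I'll shift 1 mm and lower gently, watching the forces.

Request:
{"op": "arm_command", "data": {"moves": [[0, -0.002, 0.012, 0, 0, 0, -1], [0, 0, 0.015, 0, 0, 0, -1], [0, 0, 0.015, 0, 0, 0, -1], [0, 0, 0.015, 0, 0, 0, -1], [0, 0, 0.015, 0, 0, 0, -1], [0, 0, 0, 0, 0, 0, -1], [0, 0, 0, 0, 0, 0, -1]]}}

```text
time_s: 8.6
tool_pos: [0.5531, -0.2982, 0.2]
tool_rot: [0.0, 1.0, 0.001, 0.0]
ft_force: [-0.1, -0.0, -0.4]
opening: 0.062
finger_force: 66.0
```

Request:
{"op": "arm_command", "data": {"moves": [[0, 0, 0.015, 0, 0, 0, -1], [0, 0, 0.015, 0, 0, 0, -1], [0, 0, 0.015, 0, 0, 0, -1], [0, 0, 0.015, 0, 0, 0, -1], [0, 0, 0.015, 0, 0, 0, -1], [0, 0, 0.015, 0, 0, 0, -1], [0, 0, 0.015, 0, 0, 0, -1], [0, 0, 0.015, 0, 0, 0, -1], [0, 0, 0, 0, 0, 0, -1], [0, 0, 0, 0, 0, 0, -1]]}}

```text
time_s: 9.85
tool_pos: [0.5532, -0.2982, 0.14]
tool_rot: [0.0, 1.0, 0.001, 0.0]
ft_force: [-0.0, -0.5, -0.1]
opening: 0.0624
finger_force: 66.0
```

```bash
python3 - <<'E'
from h import *
import pickle
s=snapshot("wrist"); pickle.dump(s,open("w4.pkl","wb"))
st=get_state(); T=st["tool_pos"]; print(T,st["tool_rot"],st["opening"],st["ft_force"])
z=T[2]+.0077
print("knob",rimfit(s,T[:2],.169,.024,.160,.178,.032))
print("rim",rimfit(s,T[:2],z,.032,z-.005,z+.006,.036))
o=cv2.resize(s["color"][170:400,140:420],(700,575),interpolation=0)
cv2.imwrite("pics/w4.png",o)
E
```

```text
[ 0.55320422 -0.29825339  0.14006397] [2.24479913e-04 9.99999787e-01 5.44606473e-04 2.81471409e-04] 0.06268278530700865 [-0.14784038  0.1102875  -1.11820335]
knob (array([ 0.55794597, -0.29781745,  0.0231537 ]), 34, np.float64(0.000636128717990186))
rim (array([ 0.55125174, -0.29799777,  0.03513229]), 25, np.float64(0.0012901475672652892))
```

View pics/w4.png

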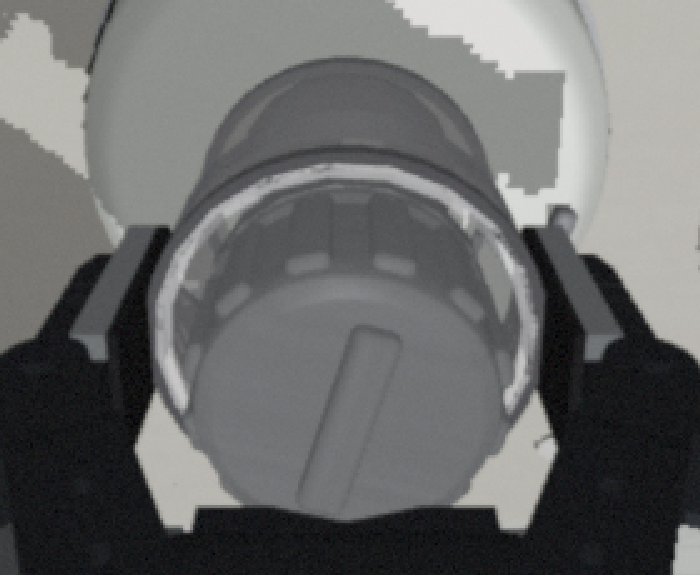

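The knob (slot handle at about (350,420)) is laterally centred inside the rim. I'll lower the last 12 mm.

Request:
{"op": "arm_command", "data": {"moves": [[0, 0, 0.006, 0, 0, 0, -1], [0, 0, 0.006, 0, 0, 0, -1], [0, 0, 0.006, 0, 0, 0, -1], [0, 0, 0.004, 0, 0, 0, -1], [0, 0, 0.002, 0, 0, 0, -1], [0, 0, 0, 0, 0, 0, -1], [0, 0, 0, 0, 0, 0, -1]]}}

```text
time_s: 10.78
tool_pos: [0.553, -0.2981, 0.1284]
tool_rot: [0.0, 1.0, 0.001, 0.0]
ft_force: [-2.9, 1.9, 5.0]
opening: 0.0626
finger_force: 66.5
```

Request:
{"op": "arm_command", "data": {"moves": [[0, 0, 0, 0, 0, 0, 1], [0, 0, 0, 0, 0, 0, 1], [0, 0, 0, 0, 0, 0, 1], [0, 0, 0, 0, 0, 0, 1], [0, 0, -0.04, 0, 0, 0, 1], [0, 0, -0.06, 0, 0, 0, 1], [-0.08, 0, -0.1, 0, 0, 0, 1], [-0.08, 0, 0, 0, 0, 0, 1], [0, 0, 0, 0, 0, 0, 1], [0, 0, 0, 0, 0, 0, 1]]}}

```text
time_s: 12.02
tool_pos: [0.4744, -0.2983, 0.2265]
tool_rot: [0.0, 1.0, 0.0, 0.0]
ft_force: [-0.4, -0.3, -0.6]
opening: 0.0853
finger_force: 0.0
```

```bash
python3 - <<'E'
from h import *
import pickle
s=snapshot("wrist"); pickle.dump(s,open("w5.pkl","wb")); cv2.imwrite("pics/w5.png",s["color"])
st=get_state(); T=st["tool_pos"]; print(T,st["tool_rot"],st["joint_pos"],st["opening"],st["ft_force"],st["ft_torque"])
print("knob",rimfit(s,(.5525,-.298),.169,.024,.162,.178,.032))
print("rim",rimfit(s,(.5525,-.298),.136,.032,.131,.142,.038))
E
```

```text
[ 0.47466063 -0.29829501  0.22626426] [-7.48263012e-05  9.99999766e-01  6.79077020e-04  4.68680694e-05] [-7.72302442e-01  4.17029128e-01  1.30931935e+00  1.74687633e-04
  1.41528158e+00  7.97108670e-01] 0.08574701724490533 [ 0.34527535 -0.08165723 -1.28161274] [ 0.02889997 -0.02574949  0.00712044]
knob (array([ 0.55293003, -0.29790157,  0.02325779]), 34, np.float64(8.287956601600939e-05))
rim (array([ 0.55232591, -0.29765865,  0.03247277]), 48, np.float64(4.779288993973256e-05))
```

View pics/w5.png

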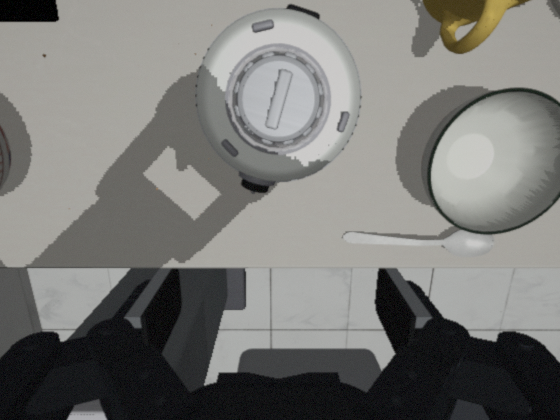

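The guard stands home and concentric with the knob (about (280,97)), with the rim fitted at z=0.136 and 0.6 mm from the knob axis. The bystanders are undisturbed. Next I'll grip the knob and test counter-clockwise (negative wz).

Request:
{"op": "arm_command", "data": {"moves": [[0.08, -0.001, 0, 0, 0, 0, 1], [0.077, 0, 0, 0, 0, 0, 1], [0, 0, 0.06, 0, 0, 0, 1], [0, 0, 0.05, 0, 0, 0, 1], [0, 0, 0.027, 0, 0, 0, 1], [0, 0, 0, 0, 0, 0, 1], [0, 0, 0, 0, 0, 0, -1], [0, 0, 0, 0, 0, 0, -1], [0, 0, 0, 0, 0, 0, -1], [0, 0, 0, 0, 0, 0, -1]]}}

```text
time_s: 13.32
tool_pos: [0.5529, -0.2979, 0.1595]
tool_rot: [0.001, 1.0, 0.001, 0.001]
ft_force: [-1.5, 0.1, 5.9]
opening: 0.0474
finger_force: 61.8
```

Request:
{"op": "arm_command", "data": {"moves": [[0, 0, 0, 0, 0, 0, -1], [0, 0, 0, 0, 0, 0, -1]]}}

```text
time_s: 13.58
tool_pos: [0.5528, -0.2979, 0.1595]
tool_rot: [0.001, 1.0, 0.001, 0.001]
ft_force: [-0.3, -0.6, 5.1]
opening: 0.0471
finger_force: 61.8
```

```bash
python3 -c "
from h import *
s=get_state();print({k:np.round(s[k],3) for k in ('tool_pos','tool_rot','ft_force','ft_torque','opening','joint_pos')})"
```

```text
{'tool_pos': array([ 0.553, -0.298,  0.159]), 'tool_rot': array([0.001, 1.   , 0.001, 0.001]), 'ft_force': array([-0.306, -0.641,  5.124]), 'ft_torque': array([0.081, 0.061, 0.029]), 'opening': np.float64(0.047), 'joint_pos': array([-0.683,  0.587,  1.21 ,  0.   ,  1.342,  0.887])}
```

Request:
{"op": "arm_command", "data": {"moves": [[0, 0, 0, 0, 0, -0.04, -1], [0, 0, 0, 0, 0, -0.04, -1], [0, 0, 0, 0, 0, -0.04, -1], [0, 0, 0, 0, 0, 0, -1]]}}

```text
time_s: 14.08
tool_pos: [0.5545, -0.2978, 0.1595]
tool_rot: [0.001, 0.992, 0.125, 0.003]
ft_force: [8.3, 1.3, 2.0]
opening: 0.0474
finger_force: 61.5
```

```bash
python3 -c "
from h import *
s=get_state();print({k:np.round(s[k],3) for k in ('tool_pos','tool_rot','ft_force','ft_torque','opening','joint_pos')})"
```

```text
{'tool_pos': array([ 0.554, -0.298,  0.16 ]), 'tool_rot': array([0.001, 0.992, 0.125, 0.003]), 'ft_force': array([8.266, 1.329, 2.002]), 'ft_torque': array([ 0.327, -1.412, -1.169]), 'opening': np.float64(0.047), 'joint_pos': array([-0.682,  0.588,  1.208,  0.003,  1.34 ,  0.637])}
```

A reaction moment of -1.17 N·m builds up and resists the turn, so counter-clockwise is blocked and clockwise should loosen it. I'll release, wind the wrist back and regrip.

Request:
{"op": "arm_command", "data": {"moves": [[0, 0, 0, 0, 0, 0.04, -1], [0, 0, 0, 0, 0, 0, 1], [0, 0, 0, 0, 0, 0, 1], [0, 0, 0, 0, 0, 0, 1], [0, 0, 0, 0, 0, 0, 1], [0, 0, 0, 0, 0, -0.083, 1], [0, 0, 0, 0, 0, -0.083, 1], [0, 0, 0, 0, 0, -0.083, 1], [0, 0, 0, 0, 0, -0.083, 1], [0, 0, 0, 0, 0, -0.083, 1]]}}

```text
time_s: 15.32
tool_pos: [0.5525, -0.2976, 0.158]
tool_rot: [-0.0, 0.867, 0.499, -0.0]
ft_force: [-0.5, -0.5, 0.3]
opening: 0.085
finger_force: 0.0
```

Request:
{"op": "arm_command", "data": {"moves": [[0, 0, 0, 0, 0, -0.083, 1], [0, 0, 0, 0, 0, -0.083, 1], [0, 0, 0, 0, 0, -0.083, 1], [0, 0, 0, 0, 0, -0.083, 1], [0, 0, 0, 0, 0, -0.083, 1], [0, 0, 0, 0, 0, -0.083, 1], [0, 0, 0, 0, 0, -0.083, 1], [0, 0, 0, 0, 0, -0.083, 1], [0, 0, 0, 0, 0, -0.083, 1], [0, 0, 0, 0, 0, 0, 1]]}}

```text
time_s: 16.58
tool_pos: [0.5525, -0.2976, 0.158]
tool_rot: [-0.0, 0.267, 0.964, 0.0]
ft_force: [-0.2, 0.9, -0.0]
opening: 0.0853
finger_force: 0.0
```

```bash
python3 -c "
from h import *
s=get_state();print({k:np.round(s[k],4) for k in ('tool_pos','tool_rot','ft_force','ft_torque','opening','joint_pos')})
print([rimfit(snapshot('top'),(.5525,-.298),.136,.032,.131,.142,.038)])"
```

```text
{'tool_pos': array([ 0.5525, -0.2976,  0.158 ]), 'tool_rot': array([-1.000e-04,  2.670e-01,  9.637e-01,  0.000e+00]), 'ft_force': array([-0.177 ,  0.8855, -0.0349]), 'ft_torque': array([-0.027 , -0.0098,  0.0004]), 'opening': np.float64(0.0853), 'joint_pos': array([-0.6824,  0.5887,  1.2112, -0.    ,  1.3418, -1.7127])}
[(array([ 0.54886642, -0.29562234,  0.02952941]), 7, np.float64(0.0003400519642100771))]
```

Request:
{"op": "arm_command", "data": {"moves": [[0, 0, 0, 0, 0, 0, -1], [0, 0, 0, 0, 0, 0, -1], [0, 0, 0, 0, 0, 0, -1], [0, 0, 0, 0, 0, 0, -1], [0, 0, 0, 0, 0, 0, -1], [0, 0, 0, 0, 0, 0.05, -1], [0, 0, 0, 0, 0, 0.05, -1], [0, 0, 0, 0, 0, 0.05, -1], [0, 0, 0, 0, 0, 0, -1]]}}

```text
time_s: 17.75
tool_pos: [0.5531, -0.2978, 0.1587]
tool_rot: [0.001, 0.414, 0.91, -0.0]
ft_force: [1.0, -1.9, 5.5]
opening: 0.0471
finger_force: 62.4
```

```bash
python3 -c "
from h import *
s=get_state();print({k:np.round(s[k],3) for k in ('tool_pos','tool_rot','ft_force','ft_torque','opening','joint_pos')})"
```

```text
{'tool_pos': array([ 0.553, -0.298,  0.159]), 'tool_rot': array([ 0.001,  0.414,  0.91 , -0.   ]), 'ft_force': array([ 1.025, -1.935,  5.461]), 'ft_torque': array([-0.272, -0.002,  0.006]), 'opening': np.float64(0.047), 'joint_pos': array([-0.682,  0.588,  1.21 ,  0.   ,  1.341, -1.4  ])}
```

Clockwise turns freely (about 0 N·m). I'll continue to about half a turn.

Request:
{"op": "arm_command", "data": {"moves": [[0, 0, 0, 0, 0, 0.08, -1], [0, 0, 0, 0, 0, 0.08, -1], [0, 0, 0, 0, 0, 0.08, -1], [0, 0, 0, 0, 0, 0.08, -1], [0, 0, 0, 0, 0, 0.08, -1], [0, 0, 0, 0, 0, 0.08, -1], [0, 0, 0, 0, 0, 0.08, -1], [0, 0, 0, 0, 0, 0.08, -1], [0, 0, 0, 0, 0, 0.08, -1]]}}

```text
time_s: 18.88
tool_pos: [0.5526, -0.298, 0.1587]
tool_rot: [0.001, 0.926, 0.379, 0.0]
ft_force: [-0.9, -2.2, 7.1]
opening: 0.0473
finger_force: 62.4
```

Request:
{"op": "arm_command", "data": {"moves": [[0, 0, 0, 0, 0, 0.08, -1], [0, 0, 0, 0, 0, 0.08, -1], [0, 0, 0, 0, 0, 0.08, -1], [0, 0, 0, 0, 0, 0.08, -1], [0, 0, 0, 0, 0, 0.08, -1], [0, 0, 0, 0, 0, 0.08, -1], [0, 0, 0, 0, 0, 0.08, -1], [0, 0, 0, 0, 0, 0.08, -1], [0, 0, 0, 0, 0, 0, -1]]}}

```text
time_s: 20.0
tool_pos: [0.5549, -0.3021, 0.1604]
tool_rot: [0.005, 0.961, -0.276, 0.006]
ft_force: [6.6, -16.7, 5.3]
opening: 0.047
finger_force: 64.1
```

```bash
python3 -c "
from h import *
s=get_state();print({k:np.round(s[k],3) for k in ('tool_pos','tool_rot','ft_force','ft_torque','opening','joint_pos')})"
```

```text
{'tool_pos': array([ 0.555, -0.302,  0.16 ]), 'tool_rot': array([ 0.005,  0.961, -0.276,  0.006]), 'ft_force': array([  6.629, -16.652,   5.337]), 'ft_torque': array([-3.396, -1.207,  0.911]), 'opening': np.float64(0.047), 'joint_pos': array([-0.684,  0.588,  1.205, -0.004,  1.334,  1.447])}
```

A 17 N side force appeared, so I'll look before going on.

```bash
python3 - <<'E'
from h import *
S={n:snapshot(n) for n in("wrist","side")}
o=np.zeros((500,800,3),np.uint8); o[:420,:400]=S["wrist"]["color"][:,80:480]
o[:400,400:]=cv2.resize(S["side"]["color"][200:320,220:340],(400,400),interpolation=0)
cv2.imwrite("pics/w6.png",o)
E
```

```text
(no output)
```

View pics/w6.png

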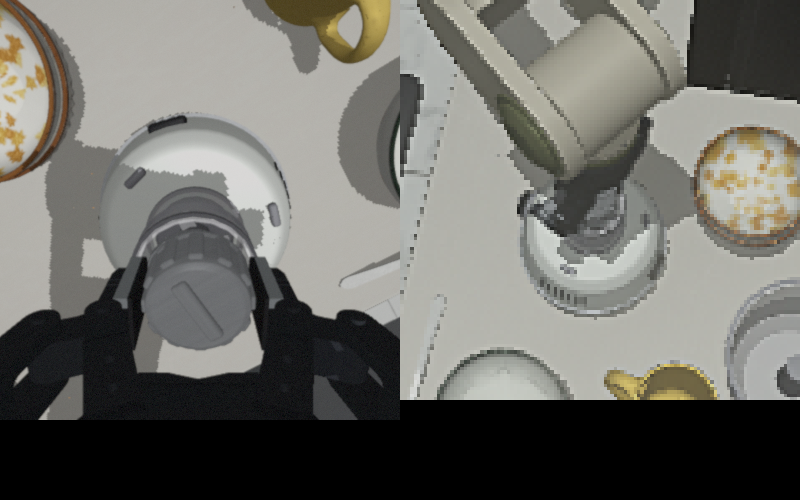

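The picture shows nothing colliding, with the knob still gripped and its slot at (200,310) turned by about 160–170°. That is within the lift-off window, so I'll back off a few degrees to relieve the force.

Request:
{"op": "arm_command", "data": {"moves": [[0, 0, 0, 0, 0, -0.04, -1], [0, 0, 0, 0, 0, -0.03, -1], [0, 0, 0, 0, 0, 0, -1]]}}

```text
time_s: 20.48
tool_pos: [0.5555, -0.3007, 0.1603]
tool_rot: [0.003, 0.979, -0.204, 0.006]
ft_force: [10.7, -14.0, 5.2]
opening: 0.0467
finger_force: 63.5
```

```bash
python3 -c "
from h import *
s=get_state();print({k:np.round(s[k],3) for k in ('tool_pos','tool_rot','ft_force','ft_torque','opening','joint_pos')})"
```

```text
{'tool_pos': array([ 0.555, -0.301,  0.16 ]), 'tool_rot': array([ 0.003,  0.979, -0.204,  0.006]), 'ft_force': array([ 10.651, -14.018,   5.232]), 'ft_torque': array([-2.062, -1.777,  0.335]), 'opening': np.float64(0.047), 'joint_pos': array([-0.683,  0.588,  1.205, -0.   ,  1.335,  1.299])}
```

The side force follows the tool, so the knob crept off-centre in the grip. I'll release, regrip centred and lift slowly.

Request:
{"op": "arm_command", "data": {"moves": [[0, 0, 0, 0, 0, 0, 1], [0, 0, 0, 0, 0, 0, 1], [0, 0, 0, 0, 0, 0, 1], [0, 0, 0, 0, 0, 0, 1], [0, 0, 0, 0, 0, 0, -1], [0, 0, 0, 0, 0, 0, -1], [0, 0, 0, 0, 0, 0, -1], [0, 0, 0, 0, 0, 0, -1], [0, 0, 0, 0, 0, 0, -1]]}}

```text
time_s: 21.6
tool_pos: [0.5523, -0.2992, 0.1586]
tool_rot: [0.002, 0.979, -0.206, 0.001]
ft_force: [-1.5, -6.3, 1.8]
opening: 0.0471
finger_force: 61.2
```

```bash
python3 - <<'E'
from h import *
s=get_state();print({k:np.round(s[k],3) for k in ('tool_pos','tool_rot','ft_force','ft_torque','opening','joint_pos')})
C=cloud(snapshot("side")); d=np.hypot(C[...,0]-.554,C[...,1]+.303)
p=C[(d<.04)&(C[...,2]>.15)&(C[...,2]<.18)];print(len(p),np.percentile(p[:,2],[10,50,90]))
E
```

```text
{'tool_pos': array([ 0.552, -0.299,  0.159]), 'tool_rot': array([ 0.002,  0.979, -0.206,  0.001]), 'ft_force': array([-1.503, -6.302,  1.838]), 'ft_torque': array([-0.901,  0.354,  0.047]), 'opening': np.float64(0.047), 'joint_pos': array([-0.684,  0.588,  1.21 , -0.002,  1.341,  1.302])}
80 [0.15516333 0.16624522 0.17007624]
```

Request:
{"op": "arm_command", "data": {"moves": [[0, 0, -0.004, 0, 0, 0, -1], [0, 0, -0.004, 0, 0, 0, -1], [0, 0, -0.004, 0, 0, 0, -1], [0, 0, 0, 0, 0, 0, -1]]}}

```text
time_s: 22.15
tool_pos: [0.5521, -0.2979, 0.1638]
tool_rot: [0.0, 0.979, -0.205, -0.001]
ft_force: [-2.7, -1.7, -0.8]
opening: 0.0466
finger_force: 63.6
```

It rose more than 5 mm with no resistance, so it is free. I'll lift on to about 90 mm.

Request:
{"op": "arm_command", "data": {"moves": [[0, 0, -0.01, 0, 0, 0, -1], [0, 0, -0.01, 0, 0, 0, -1], [0, 0, -0.015, 0, 0, 0, -1], [0, 0, -0.02, 0, 0, 0, -1], [0, 0, -0.03, 0, 0, 0, -1], [0, 0, -0.04, 0, 0, 0, -1], [0, 0, -0.04, 0, 0, 0, -1], [0, 0, 0, 0, 0, 0, -1], [0, 0, 0, 0, 0, 0, -1], [0, 0, 0, 0, 0, 0, -1]]}}

```text
time_s: 23.4
tool_pos: [0.5523, -0.2975, 0.2456]
tool_rot: [-0.0, 0.979, -0.205, -0.001]
ft_force: [0.5, 0.4, -2.1]
opening: 0.0469
finger_force: 63.4
```

```bash
python3 - <<'E'
from h import *
S={n:snapshot(n) for n in("wrist","side")}
s=get_state();print({k:np.round(s[k],3) for k in ('tool_pos','tool_rot','ft_force','ft_torque','opening','finger_force','joint_velocities')})
print("rim",rimfit(S["wrist"],(.5525,-.298),.136,.032,.131,.142,.038))
o=np.zeros((420,800,3),np.uint8); o[:,:400]=S["wrist"]["color"][:,80:480]
o[:400,400:]=cv2.resize(S["side"]["color"][200:320,220:340],(400,400),interpolation=0)
cv2.imwrite("pics/w7.png",o)
E
```

```text
{'tool_pos': array([ 0.552, -0.298,  0.246]), 'tool_rot': array([-0.   ,  0.979, -0.205, -0.001]), 'ft_force': array([ 1.035, -0.28 , -2.224]), 'ft_torque': array([ 0.039, -0.025,  0.012]), 'opening': np.float64(0.047), 'finger_force': np.float64(63.426), 'joint_velocities': array([-0.001, -0.004, -0.004, -0.001,  0.001,  0.002])}
rim (array([ 0.55244185, -0.29762928,  0.03251974]), 34, np.float64(0.00012135650692985937))
```

View pics/w7.png

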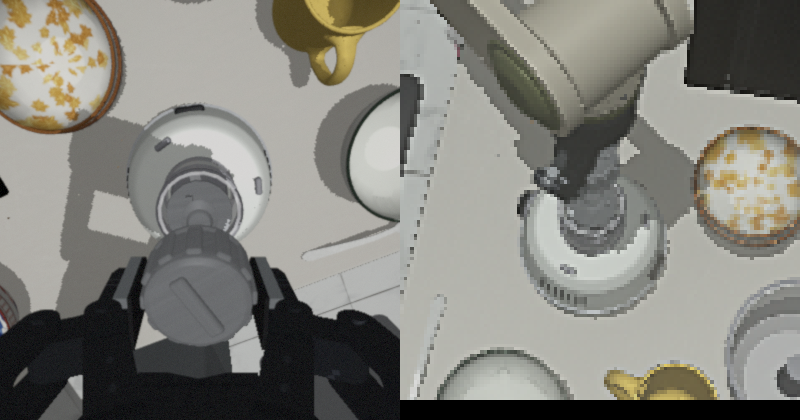

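The knob is held about 87 mm up (at (197,290) in the left panel). The guard is still home around the spindle: its rim is unchanged at (0.5524, -0.2976), and the bare spindle is visible at (200,215).

```bash
python3 -c "
from bench import job_done; print(job_done())"
```

```text
the job is handed in; nothing more can be done
None
```

The guard stands home on the base and the knob, which loosens clockwise (left-hand thread), is unscrewed and held about 87 mm above its seat; the job is handed in, but the hand-in returned no verdict.

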